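# Hang the sample can on the weighing hook by its bail

### The arm

A 6-joint arm with a two-finger parallel gripper is mounted at the origin on the work surface. World frame = base frame: x ahead of the robot, y to its left, z up, the work surface at z = 0. Lengths are in mm, angles in rad, forces in N, time in s.
With the tool pointing down it reaches from about 350 to 875 mm from the base axis. Payload 4.2 kg.
Tool frame: the origin (TCP) lies between the finger pads; the fingertips stand 25 mm ahead of it and the grasp point (between the pads) lies 6 mm ahead of it; z points along the fingers, y is the line along which they close (so a half turn about z gives the same grasp; the last joint's range is limited). The gripper opens to 85 mm and grips with 20 to 120 N. Pads are 22 mm wide; open, the fingers measure 114 mm over their backs; the gripper's body (76 mm by 85 mm) begins 54 mm behind the grasp point. The pads swing forward as they close: fully open they stand 13 mm farther back than shut.
Start: joints at [1.59, 0.385, 0.008, 0, -1.194, -0.259], TCP at [148.411, 607.103, 256.312] pointing down, gripper open.
Joint ranges: [-3.14, 3.14], [-1.21, 2.06], [-1.07, 1.41], [-3.16, 2.05], [-2.99, -0.16], [-3.1, 3.1]. Speed limits (rad/s): [2.79, 2.79, 3.14, 3.14, 3.14, 3.14].

### API

Orientations are given as a unit quaternion [x, y, z, w].
In Python, from bench import arm gives the robot as it stands.
- The arm moves only by the shell command python3 -m pendant 'ROWS'. ROWS is JSON, a list of rows, each a list of 7 numbers: the shift along the tool's x, y, z in m, then the turn, a rotation vector about the tool's x, y, z in degrees, then the finger opening in m, from 0 to 0.0854. In form: [[x, y, z, wx, wy, wz, fingers], ...]. A call has 1 to 12 rows; each row shifts and turns the commanded pose from where the row before left it, along the tool's axes as they then stand; what a row does not reach is not made up. A row lasts 1/10 s, in which the tool goes at most 50 mm and 8.59 degrees, less where a joint would pass 70% of its speed; a pose out of reach is approached as far as the arm can. A call is refused whole if a number of a shift passes 0.05 or a number of a turn 8.59, either way. A call with a gripper value outside its range is refused whole. The fingers move at their own pace and stop on an object; the grip force is fixed at half the most. Time passes only in rows, so rows that do not move let the fingers close. It gives the time, the measured TCP pose, the force, the opening and the grip force at its end, in the units of the state.
- arm.read_state(): the state, without advancing time (a new reading comes with each control period).
- arm.get_image(name): name is "side" or "top" or "wrist"; returns a dict with "image" (420x560x3 uint8, red, green, blue), "fx", "fy", "cx", "cy" (pixels), "xyz" and "rotation" of the camera in the world. Camera axes: x right, y down, z forward; pixel columns grow to the right and rows downward; lengths in mm; the calibration is good to about 2 mm. The wrist camera is an equidistant fisheye: a pixel r from the principal point sees the ray r / f radians off the axis. A picture is of the moment at which its call begins. There is no depth.
- arm.job_done(): hands the job in; it is judged then, once.
The state is a dict: "clock": time; "joints": joint angles; "joint_vel": joint speeds; "joint_efforts": joint torques, N m; "position": TCP position; "ee_rot": TCP orientation; "contact_force": force on the tool from outside, world axes, zero at the start; "wrist_torque": the same for the moment, N m; "gripper_width": finger opening in mm; "grasp_force": force on a finger pad.
Only numpy, scipy, OpenCV 4.12 (cv2) and the standard library are available. Lean on these libraries where they do the work, as an engineer would, in place of code of your own. Each camera call takes 0.05 s, during which the arm holds its last target. There are 200 camera calls.

### The job

Swing the flat-lying wire bail of the sample can upright while the can still stands on the bench, then carry the can by the bail to the weighing stand and hang it on the two-pronged hook, the bail's bare wire seated down in the notches of both prongs, and let go so the can hangs free. The hook is a delicate load cell clamped at an unknown height, so find it by feel and lower the can onto it gently, without dropping it: never load it with more than 15 N, never tip the can over and leave the other things on the bench where they are.

Things in the scene. Friction and masses are not known exactly. Their poses are not given: they have to be found in the camera images.
- can: Plain round tin can with closed lid and paper band, 108 mm across, 105 mm high, 0.3 to 0.6 kg; origin at its underside's centre, z up. The wire bail is hinged on two ears at y = +60 and -60 mm, 95 mm above the underside, about an axis along the can's y. At the start it lies flat (level), sticking out on the can's -x side, roughly towards the robot.
- bail (a joint): Angle of the bail about its hinge (rad): 0 = lying flat, level, out to the can's -x side; 1.57 = upright above the can; 3.14 = flat on the other side. It turns freely and falls back if let go before it is upright; pressed towards its hinge on the way up, it tips the can.
- bail_grip (a point): Centre of the bail's cross bar, 100 mm from the hinge axis (flat: 46 mm from the can's wall; upright: 195 mm above its underside). The bar is straight wire 8 mm thick along the can's y, 48 mm to either side; its middle 44 mm has a black sleeve 16 mm thick to grip, which turns on the wire. The bare wire beside the sleeve goes on the hook.
- stand: Weighing stand fixed to the bench: white foot, post (26 x 34 mm, 280 mm high, axis at x = +116 mm) and, clamped on it, a steel hook of two equal prongs pointing to the stand's -x, about towards the robot. Origin on the bench plumb below the notches' centre, z up. Its pose does NOT tell the hook's height: the prongs' flat tops lie 224 to 270 mm above the bench, new each time, not reported.
- notch_plumb (a point): Point on the bench plumb below the notches' centre (= stand origin; axes as the stand). Above it each prong has a notch 15 mm wide (x -7.5 to +7.5 mm), 8 mm deep below the flat top and open above; right behind it a back wall, x = +7.5 to +15.5 mm, standing 14 mm above the flat top. Seated, the bar's centre is 4 mm below the flat top, x within 4 mm of 0.
- tip_plumb (a point): Point on the bench plumb below and midway between the prong tips, at x = -56 mm of the stand. Flat tops run from here back to the notch; wire can slide on them up to the wall. Prongs are 8 mm wide, 13 mm deep, centred at y = +34 and -34 mm; the gap between is free for fingers up to x = +73 mm; nothing stands higher than the back walls but the post. The hook gives about 0.17 mm per newton.
- jar: Amber glass jar with white cap, 52 mm in diameter, 85 mm high, loose, to be left alone; origin at the centre of its underside.
- screwdriver: Screwdriver with red handle, 170 mm long, lying loose on the bench along its x axis, to be left alone; origin under its middle.
- notebook: Black notebook, 190 x 240 x 18 mm, lying loose on the bench, to be left alone; origin at the centre of its underside.
- mouse: Round black computer mouse, 62 mm wide, 34 mm high, loose, to be left alone; origin at the centre of its underside.
Mind the look-alikes: they are no part of the job. What is shaped like the can but blue or green is not meant.

How it is judged (in metres and radians):
On the way:
1. the bail stands upright (within 0.3 rad) while the can still stands on the bench (value of joint bail between 1.27 and 1.87 rad and height (world z) of can below 0.01 m and angle between can's own z axis and vertical below 0.1 rad), for 0.2 s.
At the end, for the whole second after the job is handed in: The can hangs at rest and upright (within 0.15 rad) from the hook, underside over 12 mm above the bench, over 2 N of its weight on the hook, the middle of the bail's cross bar within 7 mm (front-back) and 14 mm (sideways) of the notches' centre; released (x of bail_grip in the frame of stand between -0.007 and 0.007 m and y of bail_grip in the frame of stand between -0.014 and 0.014 m and contact force between can and stand above 2 N and height (world z) of can above 0.012 m and angle between can's own z axis and vertical below 0.15 rad and linear speed of can below 0.03 m/s); the robot touches nothing.
It fails at once if the weighing stand and its hook are loaded with more than 15 N (contact force between stand and anything else above 15 N).
It fails at once if the can is tipped by more than 0.6 rad (angle between can's own z axis and vertical above 0.6 rad).
It fails at once if another thing on the bench is shifted by more than 30 mm (distance of any of jar, screwdriver, notebook, mouse from where it was at the start of the episode above 0.03 m).
It also fails if it takes over 72 s, if anything falls off the work surface, if the arm or the gripper's body presses on something with over 40 N, if the wrist force passes 120 N, or if a joint passes its speed limit or range.

## Working session

There is one attempt and no reset: what is moved stays moved. The work goes in short steps, Python scripts to look and compute and a shell command to move; the robot and the scene stay as the last step left them, time stands still between calls to the robot, and variables do not carry over. Pictures are saved under pics/ and viewed, at most 10 in all, crops included, and the job is handed in when it is done.

```bash
mkdir -p pics; ls; cat > h.py <<'E'
import numpy as np, cv2
from bench import arm
from scipy.spatial.transform import Rotation as R
def snap(n,f):
    d=arm.get_image(n); cv2.imwrite(f,d["image"][:,:,::-1]); 
    import pickle; pickle.dump(d,open(f+'.pkl','wb')); return d
def ray(d,u,v):
    a=np.array([(u-d['cx'])/d['fx'],(v-d['cy'])/d['fy'],1.])
    return np.array(d['xyz']),np.array(d['rotation']).reshape(3,3)@a
def atz(d,u,v,z):
    o,r=ray(d,u,v); return o+r*(z-o[2])/r[2]
def proj(d,p):
    c=np.array(d['rotation']).reshape(3,3).T@(np.array(p)-d['xyz']); return d['fx']*c[0]/c[2]+d['cx'],d['fy']*c[1]/c[2]+d['cy']
E
python3 - <<'E'
from h import *
for n in("top","side"):
    d=snap(n,f"pics/{n}0.png"); print(n,d['xyz'],d['rotation'],d['fx'],d['cx'],d['cy'])
s=arm.read_state(); print(s)
E
```

```text
pics
top [ 464.18548719   23.51063932 1270.97334822] [ 0.71632426 -0.69559712  0.04371349 -0.03336653] 426.46175290291956 277.3903528109424 210.4251869209671
side [ 528.09749722 1073.83055567  880.73282636] [-0.02382536  0.89257032 -0.44994428  0.01734159] 458.44965292963474 274.56046758230207 209.8663430487454
{'clock': 0.1, 'joints': array([ 1.58963171e+00,  3.85475083e-01,  6.78844771e-03, -3.77766615e-04,
       -1.19402106e+00, -2.58627357e-01]), 'joint_vel': array([ 0.00037666, -0.00283279,  0.00382218,  0.00147386, -0.00034978,
        0.00176341]), 'joint_efforts': array([ 1.14620540e-03, -3.93325138e+01,  1.88928294e+01,  4.19796556e+00,
       -2.64126691e-03,  3.36944979e-06]), 'position': array([148.30422019, 606.67521983, 255.35234959]), 'ee_rot': array([ 9.92812279e-01, -1.19678048e-01, -4.17221146e-05,  9.70783357e-04]), 'contact_force': array([-0.95486169, -0.34715277, -0.37584594]), 'wrist_torque': array([-0.03717713, -0.02822495, -0.01386633]), 'grasp_force': 0.0, 'gripper_width': 85.26299719756251}
```

View pics/top0.png

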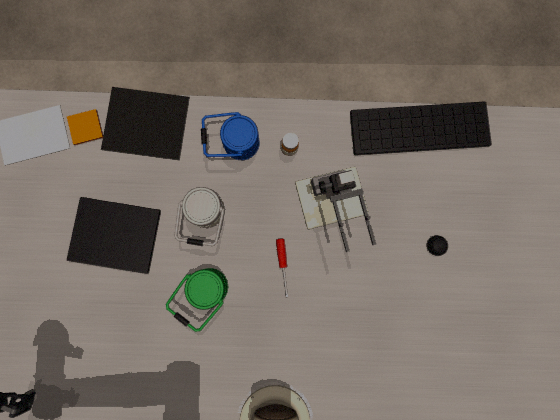

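View pics/side0.png

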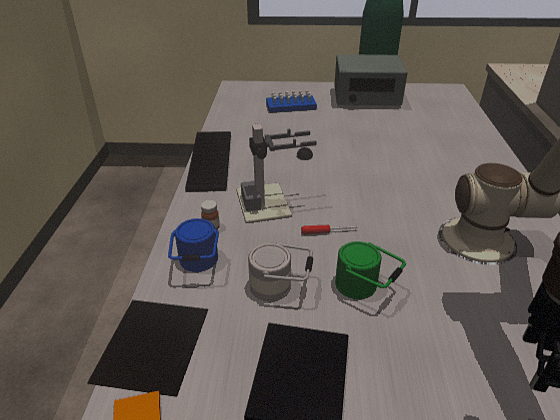

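Candidates: blue can, top (239,135); green can, top (205,290); tin-coloured can with a pale bail and black sleeve, top (202,207), side (270,270). The last is the plain can. I'll check it in one enlarged crop, together with the stand.

```bash
python3 - <<'E'
from h import *
t=cv2.imread("pics/top0.png");s=cv2.imread("pics/side0.png")
def c(i,u,v,w=80,h=60): return cv2.resize(i[v:v+h,u:u+w],(400,300),interpolation=cv2.INTER_CUBIC)
a=np.vstack([np.hstack([c(t,165,190),c(t,300,175,100,75)]),np.hstack([c(s,240,235),c(s,235,120,100,75)])])
a=np.clip(a.astype(float)*1.4,0,255).astype(np.uint8)
cv2.imwrite("pics/crop0.png",a)
E
```

```text
(no output)
```

View pics/crop0.png

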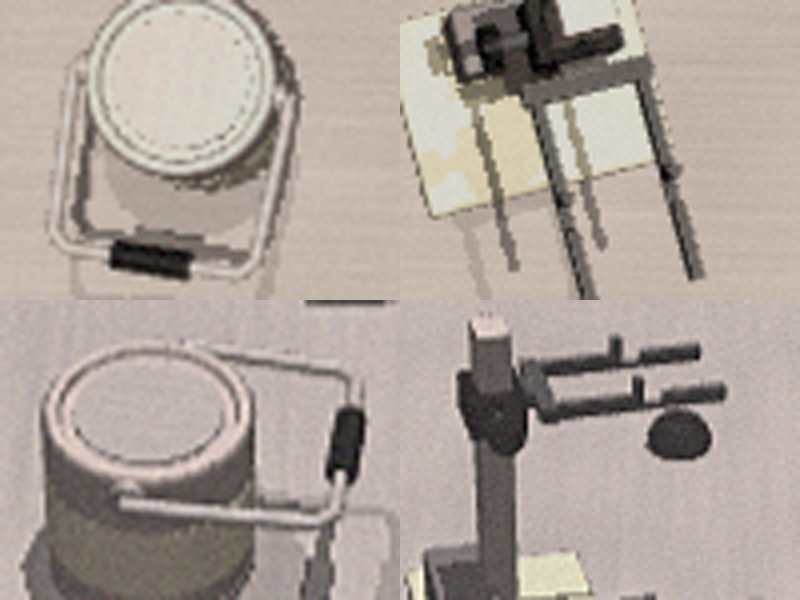

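The crop confirms it: bare-tin can with a flat bail, lid centre at top px (201,206.6) and sleeve centre at (194.8,241.4). The stand's right prong tip is at top px (374,243.4) and the left at about (346,250). The back walls show at (367.6,217) and (340.4,224.6) in top, and (288.4,129) and (294.1,137) in side. Next I'll fit poses to these points.

```bash
sed -i 's/np.array(d\[.rotation.\]).reshape(3,3)/R.from_quat(d["rotation"]).as_matrix()/' h.py; python3 - <<'E'
from h import *
import pickle
from scipy.optimize import least_squares
T=pickle.load(open("pics/top0.png.pkl","rb"));S=pickle.load(open("pics/side0.png.pkl","rb"))
lid=atz(T,201,206.6,105);sl=atz(T,194.8,241.4,95);e=[atz(T,165+x/5-.4,190+y/5-.4,95) for x,y in((110,255),(193,263))]
print('lid',lid,'sleeve',sl,np.linalg.norm((lid-sl)[:2]),e,np.linalg.norm(e[1]-e[0]))
print('lid in side',proj(S,lid),'sleeve',proj(S,sl), 'expect sleeve ~', (240+348/5-.4,235+145/5-.4))
print('tip R at 250',atz(T,373.9,243.4,247),'L',atz(T,346,250,247),'wallR',atz(T,367.6,217.1,260),'wallL',atz(T,340.4,224.6,260))
def f(p,res=True):
    x,y,a,H=p;c,s=np.cos(a),np.sin(a)
    P=lambda X,Y,Z:[x+c*X-s*Y,y+s*X+c*Y,Z]
    L=[(T,(-56,-34,H-2),(373.9,243.4)),(T,(-56,34,H-2),(346,250)),(T,(11.5,-34,H+12),(367.6,217.1)),(T,(11.5,34,H+12),(340.4,224.6)),
       (S,(-56,-34,H-5),(309.6,132.1)),(S,(-56,34,H-5),(315.9,142.6)),(S,(11.5,-34,H+12),(288.4,129.5)),(S,(11.5,34,H+12),(294.1,139.3)),(S,(116,0,280),(257.1,124.5))]
    return np.concatenate([np.array(proj(d,P(*q)))-m for d,q,m in L])
r=least_squares(f,[700,-100,0,247],x_scale=[10,10,.1,10],loss='soft_l1');print(r.x,np.degrees(r.x[2]));print(np.round(r.fun if len(r.fun)==18 else f(r.x),1).reshape(-1,2))
ax=(lid-sl)[:2];print('can yaw',np.degrees(np.arctan2(ax[1],ax[0])))
w=arm.get_image("wrist");print({k:v for k,v in w.items() if k!='image'})
E
```

```text
lid [596.31990014 218.20005222 105.        ] sleeve [500.88466353 232.22418638  95.        ] 96.46015097580951 [array([502.42114679, 254.75284595,  95.        ]), array([499.36374028, 209.14355991,  95.        ])] 45.711647397163205
lid in side (np.float64(270.18923597706157), np.float64(255.12968838913736)) sleeve (np.float64(308.13979693098963), np.float64(263.14872118985295)) expect sleeve ~ (309.20000000000005, 263.6)
tip R at 250 [ 503.82293443 -224.12328667  247.        ] L [ 486.08623879 -157.06186313  247.        ] wallR [ 565.58126644 -205.63814467  260.        ] wallL [ 545.68473174 -140.73850605  260.        ]
[ 5.46443528e+02 -1.80427776e+02  2.70893373e-01  2.27312193e+02] 15.521046959721065
[[-0.5  1.2]
 [ 0.7  1.3]
 [-0.1  0.4]
 [ 0.2 -0.4]
 [-0.4  0. ]
 [-0.6 -0.4]
 [-0.1 -0. ]
 [-0.4  0.3]
 [-0.6  1.2]]
can yaw -8.359739481329708
{'fx': 325.19226210127806, 'fy': 325.19226210127806, 'cx': 273.70305955099127, 'cy': 208.64277967041562, 'xyz': array([218.30874358, 589.72332173, 373.07877415]), 'rotation': array([-0.61110091,  0.77898847,  0.10956763, -0.0879066 ])}
```

```bash
python3 -m pendant '[[0.036,0.0233,0.003,0,0,0,0.085],[0.036,0.0233,0.003,0,0,0,0.085],[0.036,0.0233,0.003,0,0,0,0.085],[0.036,0.0233,0.003,0,0,0,0.085],[0.036,0.0233,0.003,0,0,0,0.085],[0.036,0.0233,0.003,0,0,0,0.085],[0.036,0.0233,0.003,0,0,0,0.085],[0.036,0.0233,0.003,0,0,0,0.085],[0.036,0.0233,0.003,0,0,0,0.085],[0.036,0.0233,0.003,0,0,0,0.085],[0.036,0.0233,0.003,0,0,0,0.085],[0.036,0.0233,0.003,0,0,0,0.085]]'
python3 -m pendant '[[0,0,0,0,0,8.2,0.06],[0,0,0,0,0,8.2,0.06],[0,0,0,0,0,8.2,0.06],[0,0,0,0,0,8.2,0.06],[0,0,0,0,0,8.2,0.06],[0,0,0,0,0,8.2,0.06],[0,0,0,0,0,8.2,0.06],[0,0,0,0,0,8.2,0.06],[0,0,0,0,0,8.2,0.06],[0,0,0,0,0,8.2,0.06],[0,0,0,0,0,0,0.06],[0,0,0,0,0,0,0.06]]'
python3 - <<'E'
from h import *
d=snap("wrist","pics/w1.png");print(d['xyz'],d['rotation'])
s=arm.read_state();print(s['position'],R.from_quat(s['ee_rot']).as_matrix().round(3),s['contact_force'],s['gripper_width'])
E
```

```text
clock: 1.35
position: [502.5, 231.4, 220.1]
ee_rot: [0.993, -0.12, -0.0, 0.0]
contact_force: [0.1, 0.5, 0.1]
gripper_width: 85.2
grasp_force: 0.0
clock: 2.55
position: [501.5, 232.8, 220.1]
ee_rot: [-0.672, 0.741, 0.0, -0.0]
contact_force: [0.8, -0.7, -0.1]
gripper_width: 60.3
grasp_force: 0.0
[495.63298029 161.87149428 337.87238794] [0.0480526  0.98891887 0.14027655 0.00727333]
[501.55932841 232.84820536 220.16043071] [[-0.098 -0.995 -0.   ]
 [-0.995  0.098 -0.   ]
 [ 0.     0.    -1.   ]] [ 0.06976015  0.03487983 -0.23115133] 60.08894090919703
```

View pics/w1.png

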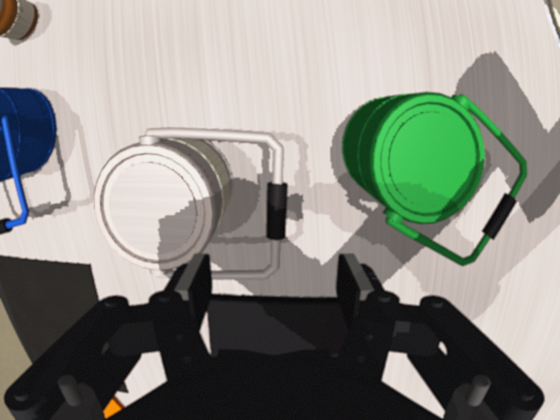

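The wrist view shows the tin can at (157,203). Its sleeve runs from (278,184) to (275,239), centre (276.5,211), with bail corners at about (280,140) and (276,270). The green can, at (430,160), stays clear.

```bash
cat >> h.py <<'E'
def fz(d,u,v,z):
    a=np.array([u-d['cx'],v-d['cy']]);r=np.hypot(*a);t=r/d['fx']
    k=np.array([*(a/r*np.sin(t)),np.cos(t)]);w=R.from_quat(d["rotation"]).as_matrix()@k
    o=np.array(d['xyz']);return o+w*(z-o[2])/w[2]
E
python3 - <<'E'
from h import *
import pickle
d=pickle.load(open("pics/w1.png.pkl","rb"))
for n,u,v,z in(('sl',276.5,211,95),('s1',278,184,95),('s2',275,239,95),('c1',281,140,95),('c2',277,272,95),('ear1',150,137,95),('lid',155,203,105)):print(n,fz(d,u,v,z).round(1))
E
```

```text
sl [500.7 234.   95. ]
s1 [497.5 212.7  95. ]
s2 [504.1 257.2  95. ]
c1 [492.1 179.5  95. ]
c2 [505.3 286.9  95. ]
ear1 [592.9 164.7  95. ]
lid [593.7 215.5 105. ]
```

```bash
python3 -m pendant '[[0,0.0005,0,0,0,2.6,0.04],[0,0,0.02,0,0,0,0.04],[0,0,0.03,0,0,0,0.04],[0,0,0.03,0,0,0,0.04],[0,0,0.02,0,0,0,0.04],[0,0,0.014,0,0,0,0.04],[0,0,0.004,0,0,0,0.04],[0,0,0,0,0,0,0.04]]'
python3 -m pendant '[[0,0,0,0,0,0,0.025],[0,0,0,0,0,0,0.012],[0,0,0,0,0,0,0.0],[0,0,0,0,0,0,0.0],[0,0,0,0,0,0,0.0]]'
python3 - <<'E'
from h import *
d=snap("wrist","pics/w2.png");s=arm.read_state();print(s['position'],s['contact_force'],s['wrist_torque'],s['gripper_width'],s['grasp_force'])
E
```

```text
clock: 3.4
position: [501.1, 232.9, 101.9]
ee_rot: [-0.654, 0.756, -0.0, -0.001]
contact_force: [-0.9, -0.1, 0.6]
gripper_width: 39.7
grasp_force: 0.0
clock: 3.9
position: [501.6, 233.4, 103.4]
ee_rot: [-0.654, 0.756, -0.0, 0.001]
contact_force: [-2.5, 0.4, 5.3]
gripper_width: 13.9
grasp_force: 58.8
[501.52958116 233.42747329 103.33001831] [-1.52193804  1.15976116  6.1398264 ] [0.30853775 0.64806741 0.11639623] 13.86691678437446 58.78276884555817
```

View pics/w2.png

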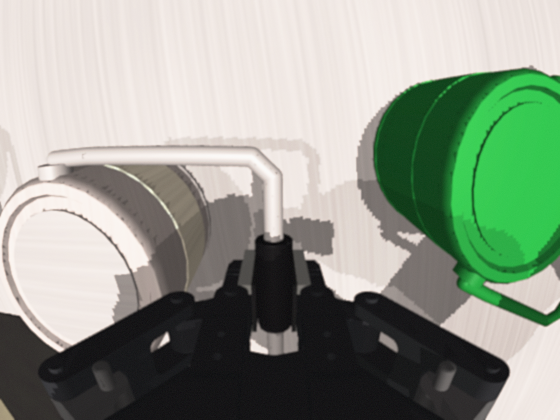

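Gripped on the sleeve (275,285), between the fingers. Now the arc, in steps with force checks.

```bash
python3 -m pendant '[[0,-0.0004,-0.0087,0,0,0,0],[0,-0.0011,-0.0086,0,0,0,0],[0,-0.0019,-0.0085,0,0,0,0],[0,-0.0026,-0.0083,0,0,0,0],[0,-0.0033,-0.0081,0,0,0,0],[0,-0.004,-0.0077,0,0,0,0],[0,0,0,0,0,0,0],[0,0,0,0,0,0,0]]'
```

```text
clock: 4.75
position: [514.3, 231.0, 152.4]
ee_rot: [-0.654, 0.757, 0.0, 0.0]
contact_force: [-0.9, 2.0, 1.6]
gripper_width: 14.4
grasp_force: 58.7
```

```bash
python3 -m pendant '[[0,-0.0047,-0.0074,0,0,0,0],[0,-0.0053,-0.0069,0,0,0,0],[0,-0.0059,-0.0064,0,0,0,0],[0,-0.0064,-0.0059,0,0,0,0],[0,-0.0069,-0.0053,0,0,0,0],[0,-0.0074,-0.0047,0,0,0,0],[0,0,0,0,0,0,0],[0,0,0,0,0,0,0]]'; python3 -c "
from h import *
for i in range(3):
  print(arm.read_state()['contact_force'])"
```

```text
clock: 5.55
position: [552.1, 226.4, 190.7]
ee_rot: [-0.654, 0.757, -0.0, 0.002]
contact_force: [-4.2, 2.7, 6.3]
gripper_width: 14.1
grasp_force: 59.3
[-4.19160278  2.67266901  6.27791001]
[-4.19160278  2.67266901  6.27791001]
[-4.19160278  2.67266901  6.27791001]
```

```bash
python3 -m pendant '[[0,0.001,-0.002,0,0,0,0],[0,0.001,-0.002,0,0,0,0],[0,0,0,0,0,0,0],[0,0,0,0,0,0,0]]'
```

```text
clock: 5.95
position: [548.6, 225.6, 192.3]
ee_rot: [-0.654, 0.757, -0.0, -0.001]
contact_force: [1.4, 0.5, -1.5]
gripper_width: 14.3
grasp_force: 58.4
```

Now near neutral; finish the arc with a slight outward bias.

```bash
python3 -m pendant '[[0,-0.0077,-0.004,0,0,0,0],[0,-0.0081,-0.0034,0,0,0,0],[0,-0.0083,-0.0027,0,0,0,0],[0,0,0,0,0,0,0],[0,0,0,0,0,0,0]]'; python3 -m pendant '[[0,-0.0085,-0.002,0,0,0,0],[0,-0.0086,-0.0013,0,0,0,0],[0,-0.0087,-0.0005,0,0,0,0],[0,0,0,0,0,0,0],[0,0,0,0,0,0,0],[0,0,0,0,0,0,0]]'; python3 -c "
from h import *
snap('side','pics/s2.png')
i=cv2.imread('pics/s2.png')[150:315,190:410];cv2.imwrite('pics/s2c.png',cv2.resize(i,None,fx=3.5,fy=3.5,interpolation=2))"
```

```text
clock: 6.45
position: [572.8, 222.3, 202.9]
ee_rot: [-0.654, 0.757, -0.0, -0.0]
contact_force: [-0.8, 0.1, -2.6]
gripper_width: 14.3
grasp_force: 58.6
clock: 7.05
position: [597.6, 218.7, 206.3]
ee_rot: [-0.654, 0.757, 0.0, -0.0]
contact_force: [-0.2, 0.1, -4.6]
gripper_width: 14.3
grasp_force: 58.5
```

View pics/s2c.png

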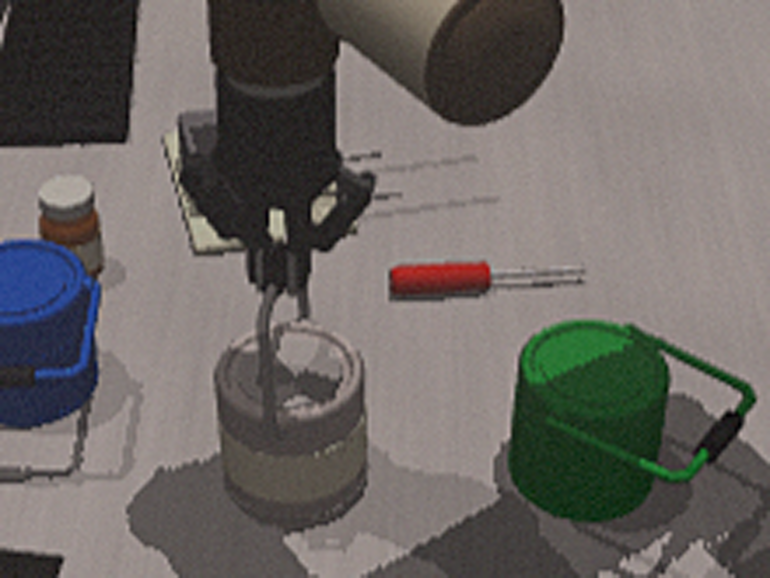

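Upright, gripped and standing. Lift while turning to the stand's yaw, then I'll enter from the prongs' front.

```bash
python3 -m pendant '[[0,0,0,0,0,0,0],[0,0,-0.002,0,0,0,0],[0,0,-0.006,0,0,-2.4,0],[0,0,-0.006,0,0,-2.4,0],[0,0,-0.008,0,0,-2.4,0],[0,0,-0.008,0,0,-2.4,0],[0,0,-0.008,0,0,-2.4,0],[0,0,-0.008,0,0,-2.4,0],[0,0,-0.008,0,0,-2.4,0],[0,0,-0.006,0,0,-2.4,0],[0,0,-0.003,0,0,-2.4,0],[0,0,-0.001,0,0,-2.0,0]]'
python3 - <<'E'
from h import *
s=arm.read_state();M=R.from_quat(s['ee_rot']).as_matrix();p=s['position'];print(p,M.round(3),np.degrees(np.arctan2(-M[1,1],-M[0,1])))
B=np.array([400,-60,p[2]]);C=np.array([400,-221,p[2]])
print(M.T@(B-p),M.T@(C-B))
E
```

```text
clock: 8.3
position: [597.9, 218.9, 271.5]
ee_rot: [0.795, -0.606, 0.0, -0.001]
contact_force: [1.0, -0.8, -3.6]
gripper_width: 14.2
grasp_force: 58.4
[597.93862123 218.86548692 271.51255891] [[ 0.265 -0.964  0.001]
 [-0.964 -0.265  0.001]
 [-0.    -0.001 -1.   ]] 15.361916884194397
[216.46503173 264.7421623   -0.36757109] [ 1.55247720e+02  4.26513278e+01 -9.77093584e-02]
```

```bash
python3 -m pendant '[[0.002,0.0025,0,0,0,0,0],[0.004,0.005,0,0,0,0,0],[0.007,0.0085,0,0,0,0,0],[0.01,0.012,0,0,0,0,0],[0.012,0.015,0,0,0,0,0],[0.012,0.015,0,0,0,0,0],[0.012,0.015,0,0,0,0,0],[0.012,0.015,0,0,0,0,0],[0.012,0.015,0,0,0,0,0],[0.012,0.015,0,0,0,0,0],[0.012,0.015,0,0,0,0,0],[0.012,0.015,0,0,0,0,0]]'
python3 -m pendant '[[0.012,0.015,0,0,0,0,0],[0.012,0.015,0,0,0,0,0],[0.012,0.015,0,0,0,0,0],[0.012,0.015,0,0,0,0,0],[0.012,0.015,0,0,0,0,0],[0.012,0.014,0,0,0,0,0],[0.012,0.012,0,0,0,0,0],[0.012,0.01,0,0,0,0,0],[0.012,0.006,0,0,0,0,0],[0.012,0.003,0,0,0,0,0],[0.012,0.003,0,0,0,0,0],[0.012,0.003,0,0,0,0,0]]'
python3 -m pendant '[[0.012,0.003,0,0,0,0,0],[0.012,0.003,0,0,0,0,0],[0.012,0.003,0,0,0,0,0],[0.012,0.003,0,0,0,0,0],[0.01,0.0025,0,0,0,0,0],[0.007,0.002,0,0,0,0,0],[0.005,0.001,0,0,0,0,0],[0.003,0,0,0,0,0,0],[0.002,0,0,0,0,0,0],[0,0,0,0,0,0,0],[0,0,0,0,0,0,0]]'
python3 - <<'E'
from h import *
s=arm.read_state();M=R.from_quat(s['ee_rot']).as_matrix();p=s['position']
C=np.array([400,-221,p[2]]);print(p,M.T@(C-p),s['contact_force'])
E
```

```text
clock: 9.5
position: [485.1, 63.7, 270.9]
ee_rot: [0.795, -0.607, 0.0, -0.0]
contact_force: [0.4, -0.7, -4.2]
gripper_width: 14.3
grasp_force: 58.5
clock: 10.7
position: [402.5, -108.2, 270.8]
ee_rot: [0.795, -0.607, 0.0, -0.0]
contact_force: [-0.3, 0.3, -4.9]
gripper_width: 14.2
grasp_force: 58.5
clock: 11.8
position: [405.7, -183.8, 270.7]
ee_rot: [0.795, -0.607, -0.0, -0.0]
contact_force: [-0.2, -0.3, -3.9]
gripper_width: 13.8
grasp_force: 58.5
[ 405.6851617  -183.8135172   270.70116943] [ 3.43733935e+01  1.52848079e+01 -5.84692288e-03] [-0.15895952 -0.3436117  -3.94026779]
```

```bash
python3 -m pendant '[[0.003,0.001,0,0,0,0,0],[0.006,0.002,0,0,0,0,0],[0.008,0.003,0,0,0,0,0],[0.008,0.003,0,0,0,0,0],[0.005,0.003,0,0,0,0,0],[0.003,0.002,0,0,0,0,0],[0.001,0,0,0,0,0,0],[0,0,0,0,0,0,0],[0,0,0,0,0,0,0],[0,0,0,0,0,0,0],[0,0,0,0,0,0,0]]'
python3 - <<'E'
from h import *
s=arm.read_state();print(s['position'],s['contact_force'])
d=snap('wrist','pics/w3.png');e=snap('side','pics/s3.png')
a=cv2.resize(cv2.imread('pics/s3.png')[105:245,205:405],(400,280),interpolation=2)
w=cv2.imread('pics/w3.png')
o=np.zeros((600,800,3),np.uint8);o[:420,:560]=w;
o2=cv2.resize(cv2.imread('pics/s3.png')[110:170,220:400],(720,240),interpolation=2)
cv2.imwrite('pics/m3.png',np.vstack([cv2.resize(w[:300],(672,360)),np.clip(1.4*o2[:, :672],0,255).astype(np.uint8)]))
E
```

```text
clock: 12.9
position: [401.1, -220.4, 270.7]
ee_rot: [0.795, -0.607, 0.0, -0.0]
contact_force: [-0.3, 0.1, -4.2]
gripper_width: 13.9
grasp_force: 58.5
[ 401.14226925 -220.35074408  270.74463223] [-0.28743731  0.13667382 -4.19892184]
```

View pics/m3.png

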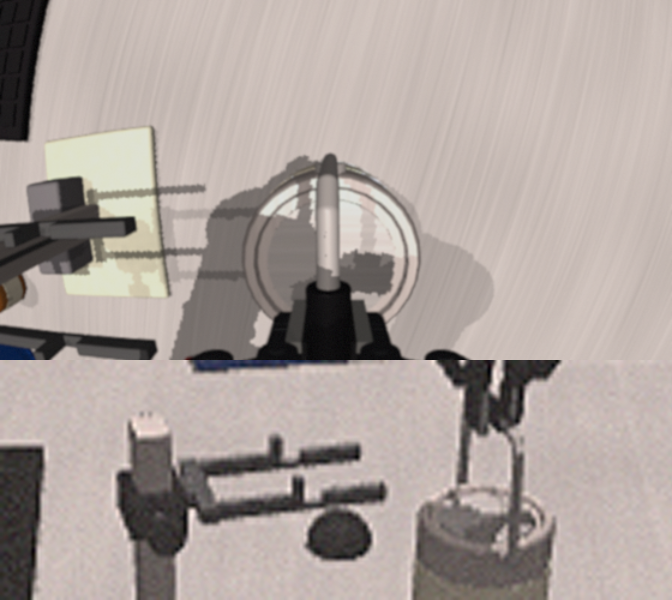

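The wrist picture shows the prong tips at about (112.5,188) and (129,291) in raw px, with the can hanging straight ahead of them. The side picture shows the tips at (309.9,132.6) and (316.1,142.1), and the can's lid well below the prongs. I'll refit with these added.

```bash
cat > fit.py <<'E'
from h import *
import pickle
from scipy.optimize import least_squares
L_=lambda n:pickle.load(open(f"pics/{n}.png.pkl","rb"))
T,S,W=L_('top0'),L_('side0'),L_('w3')
def wproj(d,p):
    c=R.from_quat(d["rotation"]).as_matrix().T@(np.array(p)-d['xyz']);t=np.arctan2(np.hypot(c[0],c[1]),c[2]);k=d['fx']*t/np.hypot(c[0],c[1]);return c[0]*k+d['cx'],c[1]*k+d['cy']
L=[(T,(-56,-34,-2),(373.9,243.4)),(T,(-56,34,-2),(346,250)),(T,(11.5,-34,12),(367.6,217.1)),(T,(11.5,34,12),(340.4,224.6)),
   (S,(-56,-34,-5),(309.7,132.3)),(S,(-56,34,-5),(316,142.4)),(S,(11.5,-34,12),(288.4,129.5)),(S,(11.5,34,12),(294.1,139.3)),
   (W,(-56,-34,-6),(112.5,188)),(W,(-56,34,-6),(129,291.5))]
def f(p):
    x,y,a,H=p;c,s=np.cos(a),np.sin(a)
    return np.concatenate([np.array((wproj if d is W else proj)(d,[x+c*X-s*Y,y+s*X+c*Y,H+Z]))-m for d,(X,Y,Z),m in L])
r=least_squares(f,[546,-180,.27,230],x_scale=[10,10,.1,10],loss='soft_l1');print(r.x,np.degrees(r.x[2]));print(f(r.x).round(1).reshape(-1,2).tolist())
s=arm.read_state();M=R.from_quat(s['ee_rot']).as_matrix();p=s['position'];x,y,a,H=r.x
d=p[:2]-[x,y];print('tcp in stand',np.array([[np.cos(a),np.sin(a)],[-np.sin(a),np.cos(a)]])@d,'tool yaw',np.degrees(np.arctan2(-M[1,1],-M[0,1])))
E
python3 fit.py
```

```text
[ 5.46437934e+02 -1.81500777e+02  2.70597254e-01  2.25797939e+02] 15.504080596467675
[[-0.2, 1.3], [1.0, 1.3], [0.2, 0.5], [0.5, -0.4], [-0.5, 0.1], [-0.7, 0.1], [-0.1, 0.2], [-0.4, 0.6], [-0.4, 0.2], [0.2, 0.0]]
tcp in stand [-150.39681138    1.36014152] tool yaw 15.278461836870875
```

```bash
python3 -m pendant '[[0,-0.003,0,0,0,-0.2,0],[0,-0.006,0,0,0,0,0],[0,-0.01,0,0,0,0,0],[0,-0.012,0,0,0,0,0],[0.001,-0.012,0,0,0,0,0],[0,-0.012,0,0,0,0,0],[0,-0.012,0,0,0,0,0],[0,-0.012,0,0,0,0,0],[0,-0.012,0,0,0,0,0],[0,-0.01,0,0,0,0,0],[0,-0.008,0,0,0,0,0],[0,-0.007,0,0,0,0,0]]'
python3 -m pendant '[[0,-0.005,0,0,0,0,0],[0,-0.003,0,0,0,0,0],[0,-0.002,0,0,0,0,0],[0,-0.001,0,0,0,0,0],[0,0,0.003,0,0,0,0],[0,0,0.005,0,0,0,0],[0,0,0.005,0,0,0,0],[0,0,0.004,0,0,0,0],[0,0,0.002,0,0,0,0],[0,0,0,0,0,0,0],[0,0,0,0,0,0,0],[0,0,0,0,0,0,0]]'
```

```text
clock: 14.2
position: [513.8, -190.4, 270.6]
ee_rot: [0.796, -0.606, -0.0, 0.0]
contact_force: [-0.2, -0.9, -4.6]
gripper_width: 14.0
grasp_force: 58.5
clock: 15.4
position: [523.9, -187.7, 252.0]
ee_rot: [0.796, -0.606, 0.0, -0.0]
contact_force: [-0.3, 0.2, -5.3]
gripper_width: 13.8
grasp_force: 58.5
```

```bash
python3 fit.py; python3 - <<'E'
from h import *
e=snap('side','pics/s4.png')
cv2.imwrite('pics/s4c.png',cv2.resize(cv2.imread('pics/s4.png')[90:210,230:350],(600,600),interpolation=2))
E
```

```text
[ 5.46437934e+02 -1.81500777e+02  2.70597254e-01  2.25797939e+02] 15.504080596467675
[[-0.2, 1.3], [1.0, 1.3], [0.2, 0.5], [0.5, -0.4], [-0.5, 0.1], [-0.7, 0.1], [-0.1, 0.2], [-0.4, 0.6], [-0.4, 0.2], [0.2, 0.0]]
tcp in stand [-23.32415754   0.07553662] tool yaw 15.465251222900477
```

View pics/s4c.png

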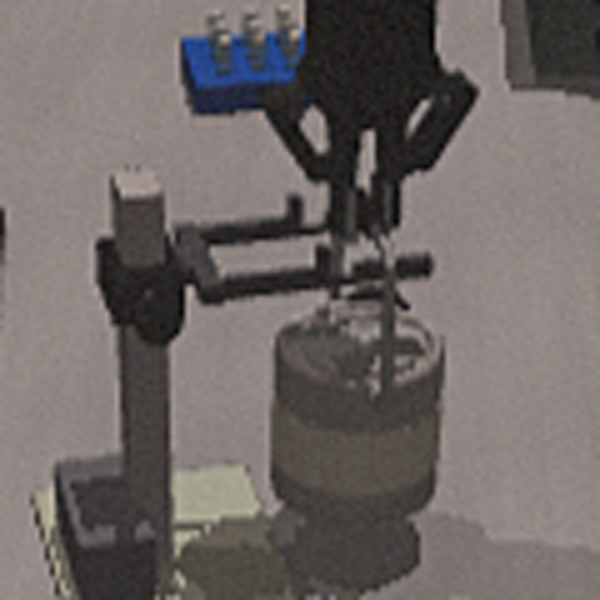

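The prongs pass through the bail, bar above them, lid below. Now feel downward.

```bash
python3 -m pendant '[[0,0,0.002,0,0,0,0],[0,0,0.002,0,0,0,0],[0,0,0.002,0,0,0,0],[0,0,0.001,0,0,0,0],[0,0,0,0,0,0,0]]';python3 -m pendant '[[0,0,0.001,0,0,0,0],[0,0,0.001,0,0,0,0],[0,0,0,0,0,0,0]]';python3 -m pendant '[[0,0,0.001,0,0,0,0],[0,0,0.001,0,0,0,0],[0,0,0,0,0,0,0]]'
```

```text
clock: 15.95
position: [523.7, -187.6, 244.4]
ee_rot: [0.796, -0.606, -0.0, 0.0]
contact_force: [0.3, -0.3, -5.1]
gripper_width: 14.2
grasp_force: 58.5
clock: 16.25
position: [523.7, -187.6, 242.6]
ee_rot: [0.796, -0.606, -0.0, 0.0]
contact_force: [-0.8, 0.1, -5.1]
gripper_width: 13.6
grasp_force: 58.5
clock: 16.55
position: [523.8, -187.6, 240.6]
ee_rot: [0.796, -0.606, -0.0, 0.0]
contact_force: [-0.1, 0.8, -3.8]
gripper_width: 13.9
grasp_force: 58.5
```

```bash
for i in 1 ; do python3 -m pendant '[[0,0,0.001,0,0,0,0],[0,0,0,0,0,0,0]]'; done|egrep 'pos|cont';python3 -m pendant '[[0,0,0.001,0,0,0,0],[0,0,0,0,0,0,0]]'|egrep 'pos|cont'
```

```text
position: [523.8, -187.7, 240.1]
contact_force: [-0.3, 1.3, -1.7]
position: [523.9, -187.7, 239.5]
contact_force: [-1.7, 0.9, 1.6]
```

Contact felt at TCP z ≈ 240.6. Lift 3 mm clear and advance to the back wall.

```bash
python3 -m pendant '[[0,0,-0.003,0,0,0,0],[0,0,-0.003,0,0,0,0],[0,-0.002,0,0,0,0,0],[0,-0.004,0,0,0,0,0],[0,-0.005,0,0,0,0,0],[0,-0.005,0,0,0,0,0],[0,-0.004,0,0,0,0,0],[0,-0.002,0,0,0,0,0],[0,-0.001,0,0,0,0,0],[0,0,0,0,0,0,0],[0,0,0,0,0,0,0]]'
python3 fit.py|tail -1
python3 -m pendant '[[0,-0.001,0,0,0,0,0],[0,-0.001,0,0,0,0,0],[0,0,0,0,0,0,0],[0,0,0,0,0,0,0]]'|egrep 'pos|cont';python3 fit.py|tail -1
```

```text
clock: 18.05
position: [545.8, -181.5, 244.7]
ee_rot: [0.796, -0.606, -0.0, 0.0]
contact_force: [-1.1, -0.2, -3.4]
gripper_width: 14.1
grasp_force: 58.5
tcp in stand [-0.64696824  0.13384034] tool yaw 15.454858504355705
position: [547.8, -181.0, 244.7]
contact_force: [-0.5, 0.7, -4.3]
tcp in stand [1.49707719 0.11833915] tool yaw 15.462442013005122
```

```bash
for i in 1; do python3 -m pendant '[[0,-0.001,0,0,0,0,0],[0,0,0,0,0,0,0],[0,0,0,0,0,0,0]]'|egrep 'pos|cont';done;python3 -m pendant '[[0,-0.001,0,0,0,0,0],[0,0,0,0,0,0,0],[0,0,0,0,0,0,0]]'|egrep 'pos|cont';python3 -m pendant '[[0,-0.0007,0,0,0,0,0],[0,0,0,0,0,0,0],[0,0,0,0,0,0,0]]'|egrep 'pos|cont'
```

```text
position: [548.8, -180.7, 244.7]
contact_force: [-0.5, -0.4, -5.5]
position: [549.8, -180.4, 244.7]
contact_force: [-0.3, -0.6, -3.8]
position: [550.0, -180.4, 244.6]
contact_force: [-2.1, 0.0, -4.3]
```

Wall touched at x ≈ +3.6 mm, as the fit predicts. Back off to the notch centre and lower.

```bash
python3 -m pendant '[[0,0.002,0,0,0,0,0],[0,0.002,0,0,0,0,0],[0,0,0,0,0,0,0],[0,0,0.002,0,0,0,0],[0,0,0.001,0,0,0,0],[0,0,0.001,0,0,0,0],[0,0,0.001,0,0,0,0],[0,0,0.001,0,0,0,0],[0,0,0,0,0,0,0]]'|egrep 'pos|cont'; python3 fit.py|tail -1
```

```text
position: [546.6, -181.3, 238.5]
contact_force: [-0.2, 0.3, -4.6]
tcp in stand [0.16361937 0.16694703] tool yaw 15.46194987838549
```

Inside the notch (below 240.6 with no load change). Lower further to the floor.

```bash
python3 -m pendant '[[0,0,0.001,0,0,0,0],[0,0,0.001,0,0,0,0],[0,0,0.001,0,0,0,0],[0,0,0.001,0,0,0,0],[0,0,0,0,0,0,0]]'|egrep 'pos|cont'; python3 -m pendant '[[0,0,0.001,0,0,0,0],[0,0,0,0,0,0,0]]'|egrep 'pos|cont';python3 -m pendant '[[0,0,0.001,0,0,0,0],[0,0,0,0,0,0,0]]'|egrep 'pos|cont'
```

```text
position: [546.5, -181.3, 234.5]
contact_force: [-0.1, 0.1, -4.6]
position: [546.5, -181.3, 233.6]
contact_force: [0.3, 0.9, -3.7]
position: [546.6, -181.3, 232.6]
contact_force: [0.7, 0.7, -3.8]
```

```bash
python3 -m pendant '[[0,0,0.0008,0,0,0,0],[0,0,0,0,0,0,0]]'|egrep 'pos|cont'; python3 -m pendant '[[0,0,0.0005,0,0,0,0],[0,0,0,0,0,0,0]]'|egrep 'pos|cont'
```

```text
position: [546.7, -181.3, 232.2]
contact_force: [-1.2, 0.4, -2.6]
position: [546.7, -181.4, 231.9]
contact_force: [-1.2, 0.5, -1.2]
```

Seated, bearing most of the weight. Release gently.

```bash
python3 -m pendant '[[0,0,0,0,0,0,0.014],[0,0,0,0,0,0,0.016],[0,0,0,0,0,0,0.018],[0,0,0,0,0,0,0.022],[0,0,0,0,0,0,0.03],[0,0,0,0,0,0,0.04],[0,0,0,0,0,0,0.04],[0,0,0,0,0,0,0.04]]'
python3 - <<'E'
from h import *
snap('side','pics/s5.png')
cv2.imwrite('pics/s5c.png',cv2.resize(cv2.imread('pics/s5.png')[90:210,230:350],(600,600),interpolation=2))
E
```

```text
clock: 22.35
position: [546.7, -181.3, 231.5]
ee_rot: [0.796, -0.606, 0.0, -0.0]
contact_force: [-0.7, -0.2, -1.2]
gripper_width: 40.0
grasp_force: 0.0
```

View pics/s5c.png

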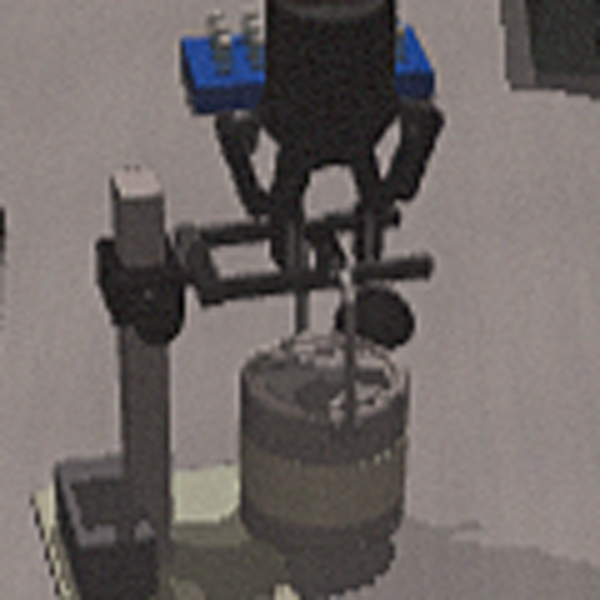

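The can hangs upright from the notches and the fingers are clear of it, so I'll withdraw straight up.

```bash
python3 -m pendant '[[0,0,-0.003,0,0,0,0.04],[0,0,-0.006,0,0,0,0.04],[0,0,-0.01,0,0,0,0.04],[0,0,-0.015,0,0,0,0.04],[0,0,-0.02,0,0,0,0.04],[0,0,-0.02,0,0,0,0.04],[0,0,-0.02,0,0,0,0.04],[0,0,-0.01,0,0,0,0.04],[0,0,0,0,0,0,0.04],[0,0,0,0,0,0,0.04],[0,0,0,0,0,0,0.04],[0,0,0,0,0,0,0.04]]'
python3 -m pendant '[[0,0,0,0,0,0,0.04],[0,0,0,0,0,0,0.04],[0,0,0,0,0,0,0.04],[0,0,0,0,0,0,0.04],[0,0,0,0,0,0,0.04],[0,0,0,0,0,0,0.04],[0,0,0,0,0,0,0.04],[0,0,0,0,0,0,0.04],[0,0,0,0,0,0,0.04],[0,0,0,0,0,0,0.04]]'|grep cont
python3 - <<'E'
from h import *
snap('side','pics/s6.png')
cv2.imwrite('pics/s6c.png',cv2.resize(cv2.imread('pics/s6.png')[90:210,230:350],(600,600),interpolation=2))
E
```

```text
clock: 23.6
position: [546.3, -181.3, 334.3]
ee_rot: [0.796, -0.606, -0.001, 0.001]
contact_force: [1.1, 0.1, -0.7]
gripper_width: 39.8
grasp_force: 0.0
contact_force: [-0.4, 0.5, -0.0]
```

View pics/s6c.png

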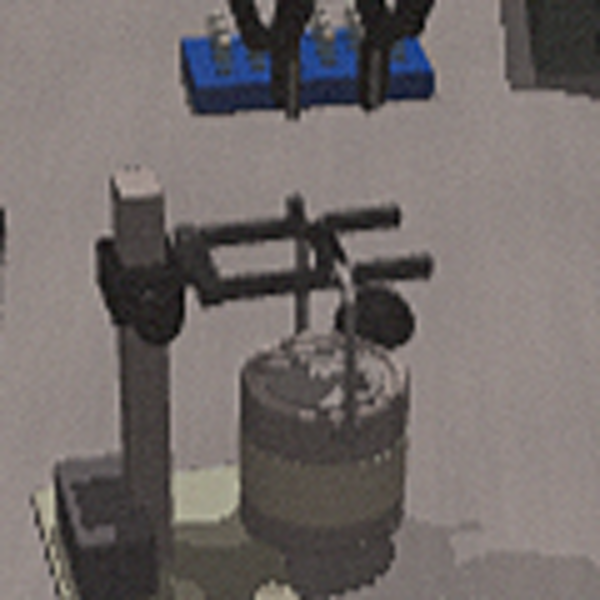

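The can hangs free and at rest at crop px (325,440), its bar down in both notches in front of the back walls, and the gripper is well above.

```bash
python3 -c "
from bench import arm
print(arm.job_done())"
```

```text
the job is handed in; nothing more can be done
None
```

The can hangs free and at rest by its bail in both notches of the weighing hook, the gripper is clear above it, and the job was handed in with about 25 s of the 72 s used; the hand-in returned no verdict.

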